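Re-close the tipped chart-table tin and lift off its outer lid

TASK

A passing boat's wake has tipped over the open steel tin in its row on the chart table: stand it upright again between the rails, in the gap between its two neighbours. Then set the two nested lids on it together, so that the inner lid sits fully home in the tin's mouth, and let go; then lift the outer lid alone off over the knob, because it needs wiping, without unseating the inner lid. Finish while still holding the outer lid up, roughly level and at least a hand's breadth (10 cm) above where it sat, and leave the tin's two neighbours in the row, the parallel rule and the dividers where they are.

Things in the scene. Friction and masses are not known exactly. Their poses are not given: they have to be found in the camera images.
- row: Fixed black rubber strip on the table, 140 x 420 x 3 mm, long side along its own y, an oak rail (10 mm high, 12 mm wide) along each long edge, the rails' inner faces 70 mm either side of the centre line. Origin: centre of its underside, on the table. The tin's place is the gap at its middle; the neighbours stand on it about 135 mm to either side of the middle.
- tin: Open round stainless steel tin, 63 mm outside diameter, 75 mm tall, wall 3 mm (mouth 57 mm inside), floor 4 mm, about 160 g. Origin: centre of its underside; z along its axis from base to mouth. At the start it lies on its side on the rubber strip near the middle of the row, mouth pointing away from the robot (within 30 degrees). Let go tilted under 30 degrees, it rocks upright.
- tin_mouth (a point): Centre of the tin's mouth, in the plane of its rim: 75 mm from the tin's origin along its z.
- inner_lid: Inner lid, steel with dark wooden knob, about 100 g. Origin: centre of its underside, z up. From below: a plug 12 mm deep, 50 mm diameter (42 mm at its foot), that enters the tin's mouth; a flange, 66 mm diameter, from 12 to 16 mm, which rests on the tin's rim when home (lid origin 63 mm above tin origin); then the knob. At the start it stands on its plug on the table under the outer lid.
- outer_lid: Outer lid, round, steel, about 90 g, lying loose on the inner lid's flange. Origin: centre of its lower edge, z up; nested, it lies 6 mm above the inner lid's origin. Skirt 10 mm deep, 79 mm outside, 74 mm inside; flat top from 10 to 13 mm; then a round collar, 34 mm outside, 25 mm inside, from 13 to 29 mm, to grip it by. The knob passes through its open middle with about 3 mm play.
- knob_top (a point): Centre of the top of the inner lid's knob, a straight upright cylinder 18 mm in diameter, 46 mm long; 62 mm above the inner lid's origin. With the lids nested its upper 27 mm stand clear above the outer lid's collar. Lifting by the knob carries both lids.
- collar_top (a point): Centre of the collar's open top on the outer lid, 29 mm above the outer lid's origin.
- pencil_cup: Neighbour: clear acrylic cup with three pencils, 68 mm diameter, 95 mm tall, pencils to 150 mm. Origin: centre of its underside. At one side of the tin's place in the row (which side varies).
- compass: Neighbour: round white plastic hand-bearing compass, 72 mm diameter, 42 mm tall. Origin: centre of its underside. At the other side of the tin's place.
- rule: Grey aluminium parallel rule, 78 x 380 mm, 14 mm high at its knobs, lying beyond the row with its length roughly along y. Origin: centre of its underside. Not to be moved.
- dividers: Stainless steel dividers, two 150 mm legs, 10 mm high, lying beyond the lids. Origin: underside of their hinge; the legs run along about +y. Not to be moved.
There are look-alikes about, which are no part of the job. Leave any pink or turquoise look-alike of the tin alone.

How it is judged:
On the way, in this order (a step that is already met when the one before it is completed fails the run):
1. the tin stands upright in its gap in the row, let go and still (angle between tin's own z axis and vertical below 0.06 rad and z of tin in the frame of row between -0.002 and 0.006 m and x of tin in the frame of row between -0.042 and 0.042 m and y of tin in the frame of row between -0.06 and 0.06 m and linear speed of tin below 0.02 m/s and contact force between the fingers and tin below 0.3 N), for 0.2 s.
2. both lids, still nested, are on the upright tin, the inner lid home in the mouth, and the knob is let go (angle between tin's own z axis and vertical below 0.06 rad and z of tin in the frame of row between -0.002 and 0.006 m and x of tin in the frame of row between -0.042 and 0.042 m and y of tin in the frame of row between -0.06 and 0.06 m and horizontal distance between inner_lid and tin below 0.006 m and z of inner_lid in the frame of tin between 0.06 and 0.0655 m and angle between the z axis of inner_lid and the z axis of tin, either way round below 0.06 rad and z of outer_lid in the frame of inner_lid below 0.01 m and contact force between the fingers and inner_lid below 0.3 N), for 0.2 s.
At the end, for the whole second after the job is handed in: Tin upright (0.06 rad), still, within 42 mm across and 60 mm along the row of its middle; inner lid home (6 mm, 0.06 rad, origin 60 to 65.5 mm above the tin's); outer lid held still by the fingers, tilt under 0.35 rad, origin over 96 mm above the inner lid's, touching neither tin nor inner lid (angle between tin's own z axis and vertical below 0.06 rad and z of tin in the frame of row between -0.002 and 0.006 m and x of tin in the frame of row between -0.042 and 0.042 m and y of tin in the frame of row between -0.06 and 0.06 m and linear speed of tin below 0.02 m/s and horizontal distance between inner_lid and tin below 0.006 m and z of inner_lid in the frame of tin between 0.06 and 0.0655 m and angle between the z axis of inner_lid and the z axis of tin, either way round below 0.06 rad and z of outer_lid in the frame of inner_lid above 0.096 m and angle between outer_lid's own z axis and vertical below 0.35 rad and contact force between the fingers and outer_lid above 1 N and contact force between each of outer_lid, the fingers and inner_lid below 0.05 N and contact force between outer_lid and tin below 0.05 N and linear speed of outer_lid below 0.03 m/s); the arm keeps its last pose, push and grip.
It fails at once if the two lids are taken apart (outer raised more than about 24 mm off the inner, or slid off it) while the inner lid is not home in the upright tin ((z of outer_lid in the frame of inner_lid above 0.03 m or horizontal distance between outer_lid and inner_lid above 0.015 m) and not (angle between tin's own z axis and vertical below 0.06 rad and z of tin in the frame of row between -0.002 and 0.006 m and x of tin in the frame of row between -0.042 and 0.042 m and y of tin in the frame of row between -0.06 and 0.06 m and horizontal distance between inner_lid and tin below 0.006 m and z of inner_lid in the frame of tin between 0.06 and 0.0655 m and angle between the z axis of inner_lid and the z axis of tin, either way round below 0.06 rad)).
It fails at once if the pencil cup is moved more than 30 mm or tipped (distance of pencil_cup from where it was at the start of the episode above 0.03 m or angle between pencil_cup's own z axis and vertical above 0.3 rad).
It fails at once if the compass is moved more than 30 mm or tipped (distance of compass from where it was at the start of the episode above 0.03 m or angle between compass's own z axis and vertical above 0.3 rad).
It fails at once if the parallel rule is moved more than 30 mm or tipped (distance of rule from where it was at the start of the episode above 0.03 m or angle between rule's own z axis and vertical above 0.3 rad).
It fails at once if the dividers is moved more than 30 mm or tipped (distance of dividers from where it was at the start of the episode above 0.03 m or angle between dividers's own z axis and vertical above 0.3 rad).
It also fails if it takes over 72 s, if anything falls off the work surface, if the arm or the gripper's body presses on something with over 40 N, if the wrist force passes 120 N, or if a joint passes its speed limit or range.

ROBOT

A 7-joint arm with a two-finger parallel gripper is mounted at the origin on the work surface. World frame = base frame: x ahead of the robot, y to its left, z up, the work surface at z = 0. Lengths are in m, angles in rad, forces in N, time in s.
With the tool pointing down it reaches from about 0.4 to 0.85 m from the base axis. Payload 10.4 kg.
Tool frame: the origin (TCP) lies on the centre line of the jaws, within the pads' length; the fingertips stand 25 mm ahead of it and the grasp point (between the pads) lies 6 mm ahead of it; z points along the fingers, y is the line along which they close (so a half turn about z gives the same grasp; the last joint's range is limited). The gripper opens to 85 mm and grips with 20 to 120 N. Pads are 22 mm wide; open, the fingers measure 114 mm over their backs; the gripper's body (76 mm by 85 mm) begins 54 mm behind the grasp point. The pads swing forward as they close: fully open they stand 13 mm farther back than shut.
Start: joints at [-1.163, 0.332, -0.065, 1.46, 0.022, 1.35, -0.088], TCP at [0.261, 0.568, 0.256] pointing down, gripper open.
Joint ranges: [-2.6, 2.6], [-0.5, 2.12], [-1.47, 1.34], [0.16, 2.42], [-1.27, 4.41], [0.06, 2.06], [-2.6, 2.6]. Speed limits (rad/s): [2.22, 2.22, 2.79, 2.79, 3.14, 3.14, 3.14].

INTERFACE

Orientations are given as a rotation vector (axis times angle).
In Python, from station import arm gives the robot as it stands.
- The arm moves only by the tool play_rows, never from a script. Its argument "moves" is a list of rows, each a list of 4 numbers: the shift along the tool's x, y, z in m, then the turn about the tool's z in degrees. A call has exactly 5 rows; each row is the pose to reach, as a shift and turn from the pose commanded when the call began, along the tool's axes at that moment; what a row does not reach only later rows make up. A row lasts 1/10 s, in which the tool goes at most 50 mm and 8.59 degrees, less where a joint would pass 70% of its speed; a pose out of reach is approached as far as the arm can. A call with a gripper value outside its range is refused whole. "fingers" is the opening, from -1 (shut) to 1 (fully open), so that 0 is half open, set as the call begins (left out, the last holds). The fingers move at their own pace and stop on an object; "squeeze" is the grip in N (left out, the last holds). Time passes only in rows, so rows that repeat a pose let the fingers close, or fill a call up. It gives the time, the measured TCP pose, the force, the opening and the grip force at its end, in the units of the state.
- arm.read_state(): the state, without advancing time (a new reading comes with each control period).
- arm.grab_frame(name): name is "scene" or "top" or "wrist"; returns the picture (480x640x3 uint8, red, green, blue); there is no depth.
- arm.camera_info(name): a dict with "camera_matrix" (3x3 intrinsics, pixels), "R" (3x3) and "t" (3): a world point X has camera coordinates R X + t. Camera axes: x right, y down, z forward; pixel columns grow to the right and rows downward; lengths in m; the calibration is good to about 2 mm. The wrist camera is an equidistant fisheye: a pixel r from the principal point sees the ray r / f radians off the axis. A picture is of the moment at which its call begins: read the wrist's pose just before it. camera_info takes no time and is no camera call; for the wrist camera it gives the pose at the moment of the call.
- arm.finish_job(): hands the job in; it is judged then, once.
Trained networks look in the newest picture that a camera, given by its name, has taken for a name from the list of things; names that differ only in an ending like _2 or _b are one class to them, and where a whole thing is asked for, a point or a joint stands for the part that bears it (a point fixed in the world has none). Each returns a list of dicts, best first, with "score" (0 to 1); they miss things now and then, are a little off and sometimes report something else, mostly with a low value. They report only what shows in the picture. A call takes as long as a camera call. They do not tell look-alikes from the thing itself.
- arm.regions_of(camera, query): "pixels" (480x640 bool, what is visible of it) and "box" ([centre column, centre row, width, height] in pixels, round what is visible of it).
The state is a dict: "t": time; "joints": joint angles; "joint_velocities": joint speeds; "tau": joint torques, N m; "tcp_pos": TCP position; "tcp_rot": TCP orientation; "wrist_force": force on the tool from outside, world axes, zero at the start; "wrist_torque": the same for the moment, N m; "opening": opening from 0.0 (shut) to 1.0 (fully open); "finger_force": force on a finger pad.
Only numpy, scipy, OpenCV 4.12 (cv2) and the standard library are available. Lean on these libraries where they do the work, as an engineer would, in place of code of your own. Each camera call takes 0.05 s, during which the arm holds its last target. There are 200 camera calls.

## Working session

There is one attempt and no reset: what is moved stays moved. The work goes in short steps, Python scripts to look and compute and a tool call to move; the robot and the scene stay as the last step left them, time stands still between calls to the robot, and variables do not carry over. Pictures are saved under pics/ and viewed, at most 10 in all, crops included, and the job is handed in when it is done.

Besides the shell and the picture viewer there is one more tool, called after "Request:" as name(argument=value, ...), one argument or row to a line, values as JSON. play_rows: Moves the arm, as the interface text tells. Its arguments: {"type":"object","properties":{"moves":{"type":"array","items":{"type":"array","items":{"type":"number"}}},"fingers":{"type":"number"},"squeeze":{"type":"number"}},"required":["moves"]}

```bash
mkdir -p pics; ls; python3 - <<'E'
from station import arm
import cv2,numpy as np
s=arm.read_state();print(s)
for c in["scene","top"]:
    f=arm.grab_frame(c);cv2.imwrite(f"pics/{c}0.png",f[:,:,::-1])
    i=arm.camera_info(c);print(c,i)
    for q in["tin","inner_lid","outer_lid","pencil_cup","compass","row","rule","dividers","knob_top"]:
        for d in arm.regions_of(c,q)[:3]:print(c,q,round(d["score"],2),np.round(d["box"]),d["pixels"].sum())
E
```

```text
pics
{'t': 0.0, 'joints': array([-1.16257457,  0.33285726, -0.06469939,  1.46093933,  0.02161854,
        1.34989266, -0.08850466]), 'joint_velocities': array([-0.00154706,  0.00215126,  0.00116405,  0.00065942, -0.00020063,
        0.00034352,  0.00095281]), 'tau': array([ 7.51771531e-04, -6.25458670e+01,  4.95142175e-02, -3.91594040e+01,
        1.62075937e-02,  1.00887546e-02,  4.90549689e-05]), 'tcp_pos': array([0.26087919, 0.56757936, 0.25552599]), 'tcp_rot': array([-6.71434758e-01, -3.06877977e+00,  2.17301761e-03]), 'wrist_force': array([-0.63061207,  0.3586644 ,  0.17256084]), 'wrist_torque': array([0.04013371, 0.03274914, 0.01221145]), 'finger_force': 0.0, 'opening': 1.003191091063569}
scene {'camera_matrix': array([[442.09219422,   0.        , 319.28386688],
       [  0.        , 442.09219422, 236.45799373],
       [  0.        ,   0.        ,   1.        ]]), 'R': array([[-0.84636933,  0.53245648, -0.01220845],
       [ 0.28746437,  0.4374037 , -0.85208112],
       [-0.4483561 , -0.72468483, -0.52326734]]), 't': array([ 0.4761583 , -0.08289258,  1.36156187])}
scene tin 0.9
[... 838 characters left out ...]
 ],
       [ 0.20389923,  0.00477923, -0.97898022]]), 't': array([-0.01090918,  0.58510132,  1.24537223])}
top tin 0.75 [469. 376.  39.  25.] 969
top tin 0.64 [356. 289.  36.  41.] 860
top tin 0.64 [406. 384.  41.  38.] 951
top inner_lid 0.74 [183. 292.  34.  29.] 739
top inner_lid 0.63 [180. 295.  13.  12.] 87
top inner_lid 0.59 [349. 289. 178.  93.] 9006
top pencil_cup 0.62 [295. 274.  26.  41.] 788
top pencil_cup 0.61 [182. 294.  35.  34.] 785
top compass 0.72 [400. 301.  29.  28.] 735
top row 0.79 [349. 290. 177.  91.] 8507
top rule 0.95 [320. 176. 148.  34.] 4338
top rule 0.29 [180. 295.  10.  10.] 86
top dividers 0.87 [168. 184.  61.  30.] 445
top knob_top 0.49 [181. 292.  10.   7.] 76
```

```bash
python3 - <<'E'
import cv2
i=cv2.imread("pics/top0.png");cv2.imwrite("pics/top0c.png",cv2.resize(i[140:440,130:530],None,fx=2,fy=2,interpolation=cv2.INTER_CUBIC))
E
```

```text
(no output)
```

View pics/top0c.png

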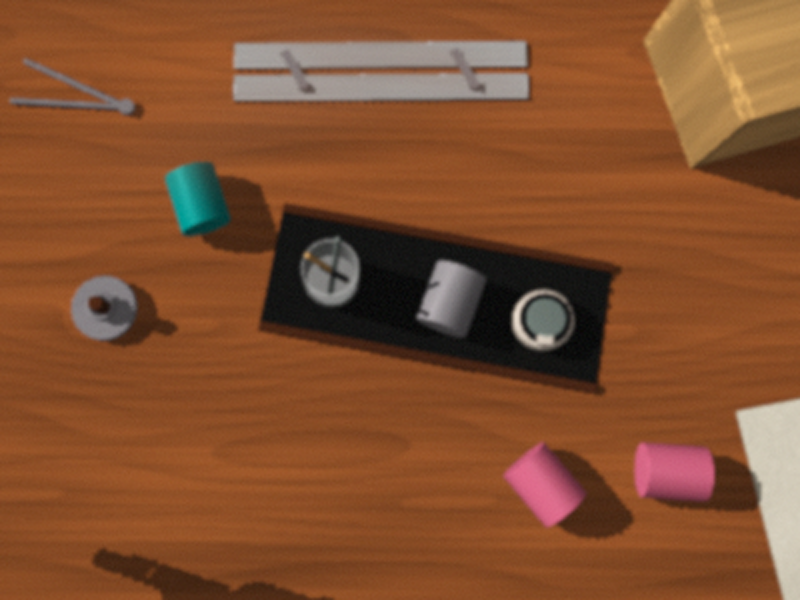

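View pics/scene0.png

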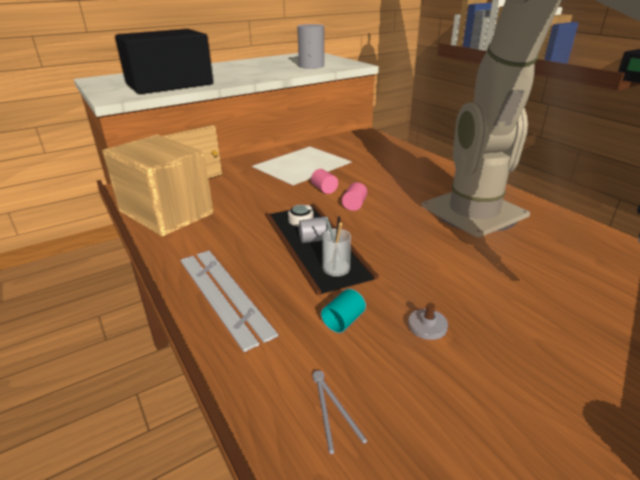

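The top view shows the steel tin on the strip at about (356,289), with its mouth up-image (+x). The pencil cup is at (295,275), the compass at (402,300) and the lids at (181,294). The pink and turquoise tins are decoys. The tool can't tilt, so I'll pinch the tin at its rim with the pad corners so it can swing upright under gravity.

```bash
cat > h.py <<'E'
from station import arm
import numpy as np, cv2
from scipy.optimize import minimize
from scipy.spatial.transform import Rotation as Rn
def proj(i,X):
    c=np.asarray(X)@i["R"].T+i["t"]; K=i["camera_matrix"]
    return np.c_[K[0,0]*c[:,0]/c[:,2]+K[0,2],K[1,1]*c[:,1]/c[:,2]+K[1,2]]
A=np.linspace(0,2*np.pi,40,endpoint=False)
def ring(r,z): return np.c_[r*np.cos(A),r*np.sin(A),0*A+z]
def tin_pts(p): # x,y of body middle, yaw of axis, lying
    P=np.r_[ring(.0315,-.0375),ring(.0315,.0375)]
    L=P[:,[2,0,1]]; c,s=np.cos(p[2]),np.sin(p[2])
    return L@np.array([[c,-s,0],[s,c,0],[0,0,1]]).T+[p[0],p[1],.0345]
def up_pts(segs,z0): # separate convex parts (r,zlo,zhi)
    return lambda p:[np.r_[ring(r,a),ring(r,b)]+[p[0],p[1],z0] for r,a,b in segs]
def sil(i,parts,S=8):
    m=np.zeros((480*1,640*1),np.uint8)
    for P in parts:
        h=cv2.convexHull(proj(i,P).astype(np.float32))
        cv2.fillConvexPoly(m,np.round(h*16).astype(np.int32),255,cv2.LINE_AA,4)
    return m/255.
def fit(obs,model,p0,step):
    def cost(p):
        e=0
        for i,m in obs:
            s=sil(i,model(p)); e+=1-np.minimum(s,m).sum()/np.maximum(s,m).sum()
        return e
    n=len(p0); sx=np.vstack([p0]+[np.array(p0)+step*np.eye(n)[k] for k in range(n)])
    r=minimize(cost,p0,method="Nelder-Mead",options=dict(initial_simplex=sx,xatol=1e-4,fatol=1e-4))
    return r.x,r.fun
def pix2plane(i,u,v,z):
    d=i["R"].T@np.linalg.inv(i["camera_matrix"])@[u,v,1]; C=-i["R"].T@i["t"]
    return C+d*(z-C[2])/d[2]
def near(cam,q,u,v):
    L=arm.regions_of(cam,q)
    L=[d for d in L if np.hypot(d["box"][0]-u,d["box"][1]-v)<12 and d["box"][2]<60]
    return L[0]["pixels"].astype(float) if L else None
E
python3 - <<'E'
from h import *
T,S=arm.camera_info("top"),arm.camera_info("scene")
for c,i,t in(("top",T,(356,289)),("scene",S,(314,230))):
    m=near(c,"tin",*t)
    print(c,"tin",fit([(i,m)],lambda p:[tin_pts(p)],[.55,-.1,-.2],[.02,.02,.2]))
    np.save(f"tin_{c}.npy",m)
ms=[(T,np.load("tin_top.npy")),(S,np.load("tin_scene.npy"))]
print("both",fit(ms,lambda p:[tin_pts(p)],[.55,-.1,-.2],np.array([.02,.02,.2])))
r=[d for d in arm.regions_of("top","row")][0]["pixels"].astype(np.uint8)
b=cv2.minAreaRect(np.argwhere(r)[:,::-1].astype(np.float32)); print("row",[pix2plane(T,*q,.005)[:2].round(3) for q in cv2.boxPoints(b)],pix2plane(T,*b[0],.005)[:2])
lid=up_pts([(.025,0,.006),(.0395,.006,.019),(.017,.019,.035),(.009,.035,.062)],0)
for q in("outer_lid","inner_lid","pencil_cup"):
    m=near("top",q,182,293)
    if m is not None:print("lid",q,m.sum(),fit([(T,m)],lid,pix2plane(T,182,295,.02)[:2],np.array([.02,.02])))
m=near("scene","outer_lid",427,322)
print("lid scene",fit([(S,m)],lid,pix2plane(T,182,295,.02)[:2],np.array([.02,.02])))
for q,u,v,z in(("pencil_cup",295,274,.05),("compass",400,301,.04)):print(q,pix2plane(T,u,v,z)[:2].round(3))
E
```

```text
top tin (array([ 0.501029  , -0.12196635,  0.43556494]), np.float64(0.3008582107628498))
scene tin (array([ 0.49801148, -0.13056868,  0.76202864]), np.float64(0.314969682171489))
both (array([ 0.50133314, -0.12181441, -0.44520071]), np.float64(0.37691243299338373))
row [array([0.458, 0.113]), array([0.624, 0.089]), array([ 0.553, -0.333]), array([ 0.391, -0.299])] [ 0.50558455 -0.10867286]
lid inner_lid 739.0 (array([0.48587714, 0.30283419]), np.float64(0.18969639631891289))
lid pencil_cup 785.0 (array([0.48667146, 0.30266252]), np.float64(0.14058982246893637))
lid scene (array([0.48659033, 0.30290008]), np.float64(0.26952250158461866))
pencil_cup [0.534 0.024]
compass [ 0.473 -0.229]
```

Request:
play_rows(
  moves=[
    [-0.033,-0.034,0,0],
    [-0.066,-0.068,0,0],
    [-0.1,-0.103,0,0],
    [-0.133,-0.137,0,0],
    [-0.167,-0.172,0,0],
  ],
  fingers=1,
  squeeze=20,
)

```text
t: 1.85
tcp_pos: [0.3412, 0.3401, 0.2565]
tcp_rot: [0.671, 3.069, 0.001]
wrist_force: [1.2, 0.2, 1.1]
opening: 1.001
finger_force: 0.0
```

Request:
play_rows(
  moves=[
    [-0.033,-0.034,0,0],
    [-0.066,-0.068,0,0],
    [-0.1,-0.103,0,0],
    [-0.133,-0.137,0,0],
    [-0.167,-0.172,0,0],
  ],
)

```text
t: 2.35
tcp_pos: [0.4211, 0.1141, 0.2566]
tcp_rot: [0.671, 3.069, 0.002]
wrist_force: [1.0, 0.7, -0.1]
opening: 0.997
finger_force: 0.0
```

Request:
play_rows(
  moves=[
    [-0.033,-0.034,0,-2],
    [-0.066,-0.068,0,-4],
    [-0.1,-0.103,0,-6],
    [-0.133,-0.137,0,-8],
    [-0.167,-0.172,0,-10],
  ],
)

```text
t: 2.85
tcp_pos: [0.5011, -0.1119, 0.2567]
tcp_rot: [0.398, 3.115, 0.001]
wrist_force: [0.5, 0.9, 0.3]
opening: 1.0
finger_force: 0.0
```

```bash
python3 - <<'E'
from h import *
s=arm.read_state();print(s["t"],s["tcp_pos"],Rn.from_rotvec(s["tcp_rot"]).as_matrix().round(3),s["joints"].round(2))
i=arm.camera_info("wrist");print(i)
f=arm.grab_frame("wrist");cv2.imwrite("pics/w1.png",f[:,:,::-1])
E
```

```text
2.85 [ 0.50108964 -0.11192077  0.25672574] [[-0.968  0.252  0.001]
 [ 0.252  0.968  0.   ]
 [-0.001  0.001 -1.   ]] [-0.46  0.08  0.63  1.78 -0.05  1.3   1.5 ]
{'camera_matrix': array([[371.64829954,   0.        , 319.63622702],
       [  0.        , 371.64829954, 236.03610301],
       [  0.        ,   0.        ,   1.        ]]), 'R': array([[ 2.51411814e-01,  9.67880205e-01,  8.61153143e-05],
       [ 9.32915239e-01, -2.42353183e-01,  2.66334548e-01],
       [ 2.57800807e-01, -6.68793136e-02, -9.63880647e-01]]), 't': array([-0.01667396, -0.52917893,  0.24299235])}
```

View pics/w1.png

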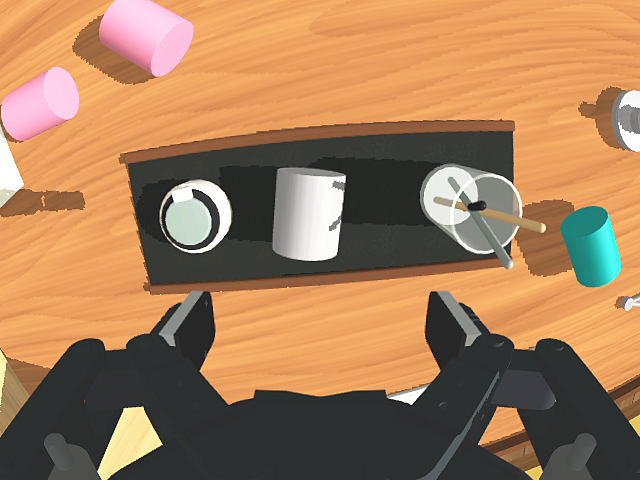

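The wrist view shows the tin at about (308,213). Its base is nearest the robot (row 170) and its mouth is at row 257. I'll fit its pose through the fisheye model.

```bash
cat >> h.py <<'E'
_pin=proj
def proj(i,X):
    if not i.get("fish"): return _pin(i,X)
    c=np.asarray(X)@i["R"].T+i["t"]; K=i["camera_matrix"]
    r=np.hypot(c[:,0],c[:,1]); th=np.arctan2(r,c[:,2]); k=K[0,0]*th/np.maximum(r,1e-9)
    return np.c_[k*c[:,0]+K[0,2],k*c[:,1]+K[1,2]]
def pix2plane(i,u,v,z):
    K=i["camera_matrix"]; a=np.array([(u-K[0,2])/K[0,0],(v-K[1,2])/K[1,1]])
    if i.get("fish"):
        t=np.linalg.norm(a); d=np.r_[a/t*np.sin(t),np.cos(t)]
    else: d=np.r_[a,1]
    d=i["R"].T@d; C=-i["R"].T@i["t"]
    return C+d*(z-C[2])/d[2]
def wrist():
    i=dict(arm.camera_info("wrist"),fish=1); return i
def tool():
    s=arm.read_state(); return s,Rn.from_rotvec(s["tcp_rot"]).as_matrix()
E
python3 - <<'E'
from h import *
i=wrist()
for d in arm.regions_of("wrist","tin"): print(d["score"],d["box"],d["pixels"].sum())
m=near("wrist","tin",308,213)
for g in(-.25,0.1): print(fit([(i,m)],lambda p:[tin_pts(p)],[.5,-.12,g],np.array([.02,.02,.15])))
for q in("compass","pencil_cup","row"):
    for d in arm.regions_of("wrist",q)[:1]:
        b=d["box"];print(q,b)
C=[pix2plane(i,u,v,.006)[:2].round(3) for u,v in((121,158),(513,125),(513,266),(149,288))];print(C,np.mean(C,0))
print("compass top",pix2plane(i,193,223,.042))
E
```

```text
0.91 [144.7, 38.0, 99.3, 76.0] 5140
0.77 [590.8, 246.4, 60.6, 82.0] 3613
0.74 [40.5, 104.3, 80.9, 75.3] 3981
0.68 [308.1, 214.0, 73.4, 91.4] 5940Traceback (most recent call last):
  File "<stdin>", line 5, in <module>
  File "h.py", line 29, in fit
    r=minimize(cost,p0,method="Nelder-Mead",options=dict(initial_simplex=sx,xatol=1e-4,fatol=1e-4))
    res = _minimize_neldermead(fun, x0, args, callback, bounds=bounds,
                               **options)
    fsim[k] = func(sim[k])
              ~~~~^^^^^^^^
    fx = function(np.copy(x), *(wrapper_args + args))
  File "h.py", line 26, in cost
    s=sil(i,model(p)); e+=1-np.minimum(s,m).sum()/np.maximum(s,m).sum()
                            ~~~~~~~~~~^^^^^
TypeError: '<=' not supported between instances of 'float' and 'NoneType'
```

Box is over 60 px wide, so my size filter rejected it; widening it.

```bash
sed -i 's/\[2\]<60/[2]<130/' h.py; python3 - <<'E'
from h import *
i=wrist()
m=near("wrist","tin",308,213)
for g in(-.25,0.1):
  p,e=fit([(i,m)],lambda p:[tin_pts(p)],[.5,-.12,g],np.array([.02,.02,.15])); print(p,e)
s=sil(i,[tin_pts(p)]); f=arm.grab_frame("wrist").copy()
C,_=cv2.findContours((s>.5).astype(np.uint8),0,1); cv2.drawContours(f,C,-1,(255,0,0),1)
C,_=cv2.findContours((m>.5).astype(np.uint8),0,1); cv2.drawContours(f,C,-1,(0,255,0),1)
cv2.imwrite("pics/w1f.png",cv2.resize(f[140:300,220:400,::-1],None,fx=3,fy=3))
C=[pix2plane(i,u,v,.006)[:2].round(3) for u,v in((121,158),(513,125),(513,266),(149,288))];print(C,np.mean(C,0))
print("compass top",pix2plane(i,193,223,.042))
E
```

```text
[ 0.49949381 -0.1263223  -0.35243265] 0.040275874657279775
[ 0.49921646 -0.12634044 -0.34606242] 0.040438671816825034
[array([ 0.392, -0.31 ]), array([0.467, 0.108]), array([0.626, 0.084]), array([ 0.543, -0.332])] [ 0.507  -0.1125]
compass top [ 0.47979173 -0.23484065  0.042     ]
```

View pics/w1f.png

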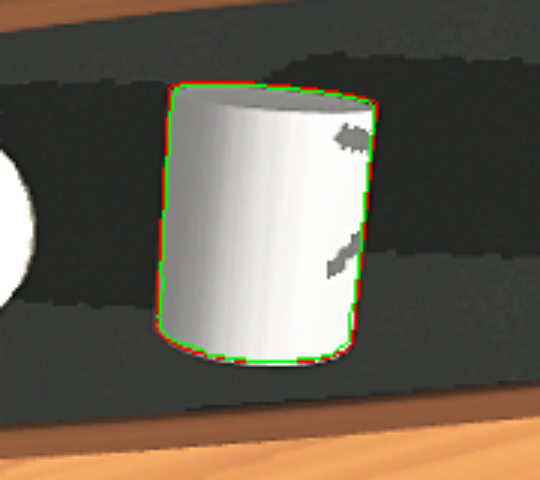

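The fit is good: red and green outlines coincide. The tin's middle is at (0.499,-0.126) with its axis at -20°. I'll descend so the pads overlap only the last ~5 mm of the rim.

Request:
play_rows(
  moves=[
    [-0.015,-0.006,0.03,1.5],
    [-0.03,-0.012,0.07,3],
    [-0.045,-0.0187,0.11,5.4],
    [-0.0452,-0.0187,0.145,5.4],
    [-0.0452,-0.0187,0.17,5.4],
  ],
)

```text
t: 3.6
tcp_pos: [0.539, -0.1378, 0.0837]
tcp_rot: [-0.545, -3.091, -0.001]
wrist_force: [0.3, -0.1, 0.8]
opening: 0.999
finger_force: 0.0
```

```bash
python3 - <<'E'
from h import *
s,R=tool(); print(s["tcp_pos"],R[:,0].round(3),s["wrist_force"])
i=wrist(); f=arm.grab_frame("wrist").copy()
m=arm.regions_of("wrist","tin"); print([(d["score"],d["box"]) for d in m])
s=sil(i,[tin_pts([.4993,-.1263,-.35])])
C,_=cv2.findContours((s>.5).astype(np.uint8),0,1); cv2.drawContours(f,C,-1,(255,0,0),1)
cv2.imwrite("pics/w2.png",f[:,:,::-1])
E
```

```text
[ 0.53895974 -0.13775697  0.08373241] [-0.94   0.342  0.003] [ 0.26427597 -0.07433699  0.81649752]
[(0.64, [321.4, 204.4, 145.1, 192.6])]
```

View pics/w2.png

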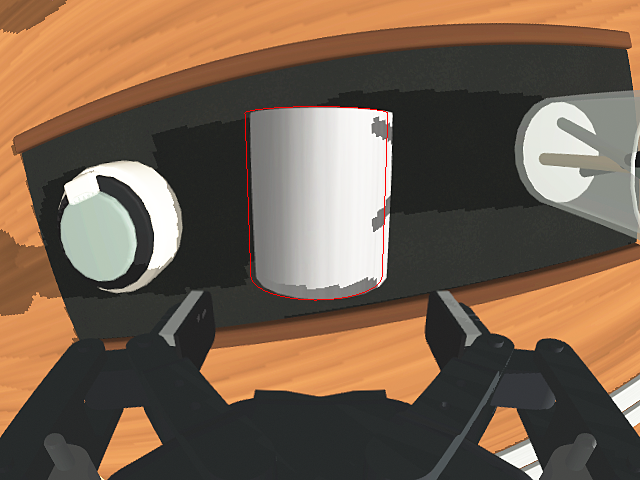

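```bash
python3 - <<'E'
from h import *
s,R=tool(); i=wrist(); arm.grab_frame("wrist")
m=near("wrist","tin",321,204)
p,e=fit([(i,m)],lambda p:[tin_pts(p)],[.4993,-.1263,-.35],np.array([.01,.01,.1])); print(p,e)
a=np.array([np.cos(p[2]),np.sin(p[2]),0]); tgt=np.r_[p[:2],.043]+.0435*a
print(s["tcp_pos"],R.T@(tgt-s["tcp_pos"]),np.degrees(np.arctan2(R[1,0],R[0,0])-np.pi-p[2]))
E
```

```text
Traceback (most recent call last):
  File "h.py", line 29, in fit
    r=minimize(cost,p0,method="Nelder-Mead",options=dict(initial_simplex=sx,xatol=1e-4,fatol=1e-4))
  File "h.py", line 26, in cost
    s=sil(i,model(p)); e+=1-np.minimum(s,m).sum()/np.maximum(s,m).sum()
                            ~~~~~~~~~~^^^^^
TypeError: '<=' not supported between instances of 'float' and 'NoneType'
```

```bash
sed -i 's/\[2\]<130/[2]<250/' h.py; python3 - <<'E'
from h import *
s,R=tool(); i=wrist(); arm.grab_frame("wrist")
m=near("wrist","tin",321,204)
p,e=fit([(i,m)],lambda p:[tin_pts(p)],[.4993,-.1263,-.35],np.array([.01,.01,.1])); print(p,e)
a=np.array([np.cos(p[2]),np.sin(p[2]),0]); tgt=np.r_[p[:2],.043]+.0435*a
print(s["tcp_pos"],R.T@(tgt-s["tcp_pos"]),np.degrees(np.arctan2(R[1,0],R[0,0])-np.pi-p[2]))
E
```

```text
[ 0.50026687 -0.12428011 -0.34510311] 0.022307727902659447
[ 0.5399787  -0.13857241  0.08697957] [-1.30286400e-03 -4.52938472e-06  4.39793322e-02] -0.22623782036574047
```

Request:
play_rows(
  moves=[
    [-0.001,0,0.02,0],
    [-0.0013,0,0.035,0],
    [-0.0013,0,0.044,0],
    [-0.0013,0,0.044,0],
    [-0.0013,0,0.044,0],
  ],
)

```text
t: 4.4
tcp_pos: [0.5411, -0.1403, 0.0427]
tcp_rot: [0.548, 3.093, 0.0]
wrist_force: [-0.5, -0.3, 0.0]
opening: 0.999
finger_force: 0.0
```

Request:
play_rows(
  moves=[
    [0,0,0,0],
    [0,0,0,0],
    [0,0,0,0],
    [0,0,0,0],
    [0,0,0,0],
  ],
  fingers=-1,
  squeeze=20,
)

```text
t: 4.9
tcp_pos: [0.5415, -0.1402, 0.0434]
tcp_rot: [0.548, 3.092, 0.001]
wrist_force: [-1.7, 1.1, 6.8]
opening: 0.724
finger_force: 20.3
```

```bash
python3 - <<'E'
from h import *
s,R=tool(); print(s["tcp_pos"],s["opening"],s["finger_force"],s["wrist_force"])
f=arm.grab_frame("wrist"); cv2.imwrite("pics/w3.png",f[:,:,::-1])
E
```

```text
[ 0.54152245 -0.14021872  0.04335332] 0.7243242210658303 20.260893172526266 [-1.74200687  1.11539008  6.77967095]
```

View pics/w3.png

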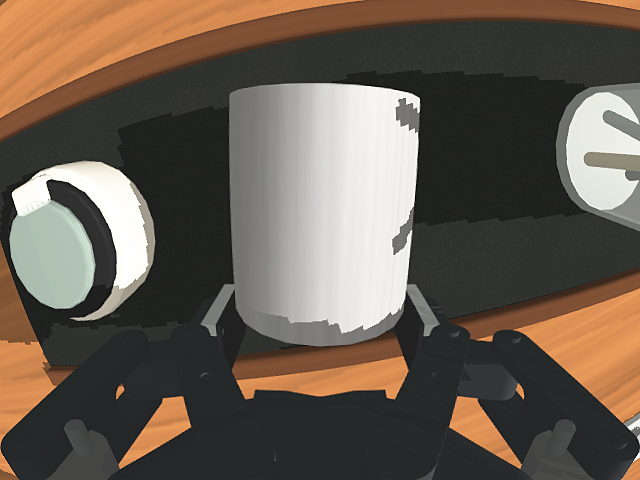

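The pads have only the rim end of the tin (opening 0.72, 20 N). Lifting so it can swing.

Request:
play_rows(
  moves=[
    [0,0,-0.01,0],
    [0,0,-0.025,0],
    [0,0,-0.04,0],
    [0,0,-0.06,0],
    [0,0,-0.08,0],
  ],
)

```text
t: 5.45
tcp_pos: [0.541, -0.1403, 0.1242]
tcp_rot: [0.548, 3.093, 0.0]
wrist_force: [0.2, 0.1, -1.0]
opening: 0.73
finger_force: 24.6
```

```bash
python3 - <<'E'
from h import *
s,R=tool(); print(s["tcp_pos"],s["opening"],s["finger_force"],s["wrist_force"])
f=arm.grab_frame("wrist"); cv2.imwrite("pics/w4.png",f[:,:,::-1])
g=arm.grab_frame("scene")[130:300,230:410]
cv2.imwrite("pics/w4.png",np.hstack([cv2.resize(f,(400,300)),cv2.resize(g,(318,300),interpolation=2)])[:,:,::-1])
E
```

```text
[ 0.54102338 -0.14029563  0.12424454] 0.7299396103783343 24.596286303712986 [ 0.22900555  0.06808852 -0.95101941]
```

View pics/w4.png

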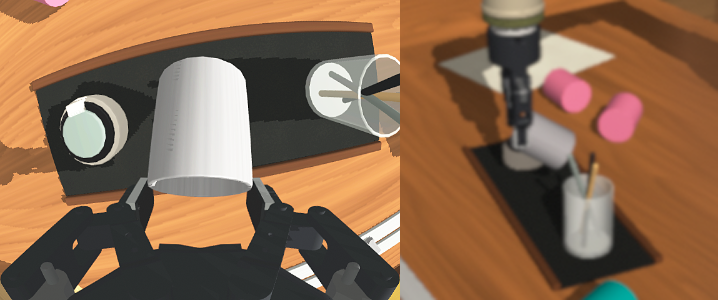

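The tin is held at the rim and has swung partly down, base low. I'll fit its tilt.

```bash
cat >> h.py <<'E'
def tilt_pts(p,yaw=-.347): # x,y,z of mouth-side grip point (6mm inside rim on axis), tilt from horizontal (base down)
    P=np.r_[ring(.0315,-.069),ring(.0315,.006)]
    c,s=np.cos(p[3]),np.sin(p[3]); a=np.array([np.cos(yaw)*c,np.sin(yaw)*c,s]); n=np.array([-np.sin(yaw),np.cos(yaw),0]); k=np.cross(a,n)
    return P[:,2:]*a+P[:,:1]*n+P[:,1:2]*k+p[:3]
def fittilt(p0):
    i=wrist(); arm.grab_frame("wrist"); L=arm.regions_of("wrist","tin")
    L=[d for d in L if abs(d["box"][0]-320)<40]; m=L[0]["pixels"].astype(float)
    return fit([(i,m)],lambda p:[tilt_pts(p)],p0,np.array([.01,.01,.01,.3]))
E
python3 - <<'E'
from h import *
s,R=tool(); c=s["tcp_pos"]
for t in(.4,.9): print(c,fittilt([c[0]-.01,c[1]+.003,c[2]-.01,t]))
E
```

```text
[ 0.54268213 -0.14066392  0.12596568] (array([ 0.53198477, -0.13687417,  0.11289803,  0.62984391]), np.float64(0.025037041607122834))
[ 0.54268213 -0.14066392  0.12596568] (array([ 0.52981213, -0.13597847,  0.10966748,  0.68542115]), np.float64(0.025830748658011826))
```

Request:
play_rows(
  moves=[
    [-0.01,0,0.006,0],
    [-0.02,0,0.014,0],
    [-0.025,0,0.024,0],
    [-0.025,0,0.034,0],
    [-0.025,0,0.038,0],
  ],
)

```text
t: 6.25
tcp_pos: [0.5632, -0.1485, 0.0824]
tcp_rot: [-0.548, -3.091, 0.001]
wrist_force: [-0.9, 0.2, -1.9]
opening: 0.725
finger_force: 24.7
```

Request:
play_rows(
  moves=[
    [0,0,0.001,0],
    [0,0,0.002,0],
    [0,0,0.003,0],
    [0,0,0.004,0],
    [0,0,0.005,0],
  ],
)

```text
t: 6.75
tcp_pos: [0.5656, -0.1491, 0.0803]
tcp_rot: [0.547, 3.091, 0.0]
wrist_force: [3.4, -1.5, 5.9]
opening: 0.729
finger_force: 25.1
```

```bash
python3 - <<'E'
from h import *
s,R=tool(); c=s["tcp_pos"]; print(c,s["wrist_force"],s["finger_force"])
for t in(.65,): print(fittilt([c[0]-.01,c[1]+.003,c[2]-.014,t]))
E
```

```text
[ 0.56560065 -0.14907038  0.08031053] [ 3.413835   -1.46089585  5.88129694] 25.095467161154374
(array([ 0.55396086, -0.14496956,  0.06715991,  0.66088592]), np.float64(0.024477897247495717))
```

Contact made. Now I'll roll the tin up by arcing the grip about the base edge, toward the base.

Request:
play_rows(
  moves=[
    [0.005,0,-0.002,0],
    [0.01,0,-0.004,0],
    [0.016,0,-0.0055,0],
    [0.023,0,-0.0072,0],
    [0.029,0,-0.008,0],
  ],
)

```text
t: 7.35
tcp_pos: [0.5389, -0.1393, 0.0893]
tcp_rot: [0.547, 3.089, 0.001]
wrist_force: [2.8, -1.3, 13.2]
opening: 0.727
finger_force: 31.3
```

```bash
python3 - <<'E'
from h import *
s,R=tool(); c=s["tcp_pos"]; print(c,s["wrist_force"],s["finger_force"])
for t in(.65,1.1): print(fittilt([c[0]-.01,c[1]+.003,c[2]-.014,t]))
E
```

```text
[ 0.53887248 -0.13925385  0.08928805] [ 2.78218707 -1.29161115 13.15324158] 31.28337153000757
(array([ 0.52743428, -0.13563521,  0.07698197,  1.0525896 ]), np.float64(0.01774658004624652))
(array([ 0.52819979, -0.13580588,  0.07649257,  1.03213186]), np.float64(0.021599760050339145))
```

Request:
play_rows(
  moves=[
    [0.007,0,-0.001,0],
    [0.016,0,-0.0005,0],
    [0.025,0,0.001,0],
    [0.031,0,0.0025,0],
    [0.036,0,0.004,0],
  ],
)

```text
t: 8.05
tcp_pos: [0.5037, -0.1261, 0.0843]
tcp_rot: [0.547, 3.092, 0.002]
wrist_force: [-1.4, 1.0, 9.9]
opening: 0.727
finger_force: 39.3
```

```bash
python3 - <<'E'
from h import *
s,R=tool(); c=s["tcp_pos"]; print(c,s["wrist_force"],s["finger_force"])
for t in(1.2,1.5): print(fittilt([c[0]-.01,c[1]+.003,c[2]-.014,t]))
E
```

```text
[ 0.50366178 -0.12606846  0.08428942] [-1.43995082  0.9510326   9.92846593] 39.28165052075201
(array([ 0.49386883, -0.12350254,  0.07175947,  1.52798429]), np.float64(0.016609062336994995))
(array([ 0.49345873, -0.12321723,  0.07151397,  1.53489742]), np.float64(0.014324200757962036))
```

Almost upright (tilt 1.53 rad) at (0.494,-0.123), inside its place. Opening and rising.

Request:
play_rows(
  moves=[
    [0,0,0,0],
    [0,0,0,0],
    [0,0,0,0],
    [0,0,0,0],
    [0,0,0,0],
  ],
  fingers=1,
)

```text
t: 8.75
tcp_pos: [0.5032, -0.1264, 0.0831]
tcp_rot: [-0.548, -3.093, -0.0]
wrist_force: [-0.8, -0.2, 0.1]
opening: 1.003
finger_force: 0.0
```

Request:
play_rows(
  moves=[
    [0,0,-0.02,0],
    [0,0,-0.06,0],
    [0,0,-0.1,0],
    [0,0,-0.13,0],
    [0,0,-0.15,0],
  ],
)

```text
t: 9.25
tcp_pos: [0.5039, -0.1267, 0.2357]
tcp_rot: [0.548, 3.091, 0.001]
wrist_force: [0.1, 1.6, -1.1]
opening: 1.006
finger_force: 0.0
```

```bash
python3 - <<'E'
from h import *
s,R=tool(); c=s["tcp_pos"]; print(s["t"],c,s["wrist_force"])
i=wrist(); f=arm.grab_frame("wrist"); cv2.imwrite("pics/w5.png",f[:,:,::-1])
L=arm.regions_of("wrist","tin");print([(d["score"],np.round(d["box"])) for d in L])
E
```

```text
9.25 [ 0.50387393 -0.12665477  0.23568746] [ 0.14674078  1.61683792 -1.07605458]
[(0.97, array([133.,  41., 103.,  83.])), (0.85, array([323., 201.,  79.,  87.])), (0.78, array([ 34., 126.,  69.,  77.])), (0.59, array([611., 219.,  56.,  84.]))]
```

View pics/w5.png

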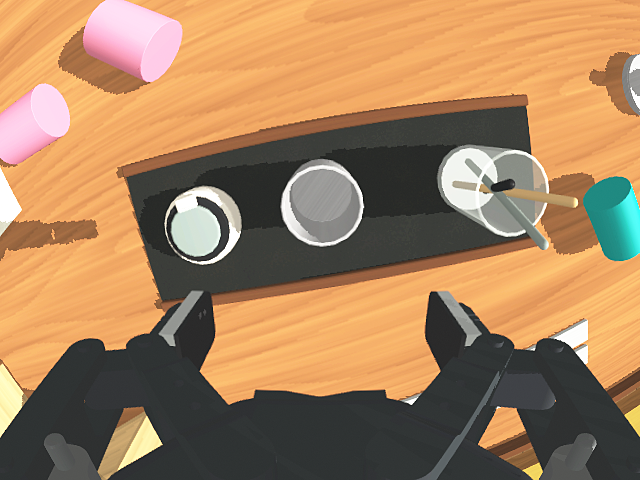

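The tin stands upright at (323,202) between the compass and the cup, both undisturbed. I'll fit it and work out the move to the lids.

```bash
python3 - <<'E'
from h import *
s,R=tool(); c=s["tcp_pos"]; i=wrist(); arm.grab_frame("wrist")
m=near("wrist","tin",323,201)
print("tin",fit([(i,m)],up_pts([(.0315,0,.075)],.003),[.494,-.1235],np.array([.01,.01])))
print(c,R[:,:2].round(4),s["joints"].round(2)); d=R.T@(np.array([.43,.28,.25])-c); print("to lids",d)
E
```

```text
tin (array([ 0.49013641, -0.12106215]), np.float64(0.056603812193699476))
[ 0.50460851 -0.12674001  0.23600388] [[-0.9391  0.3435]
 [ 0.3435  0.9391]
 [-0.0042  0.002 ]] [-0.47  0.11  0.68  1.8  -0.08  1.25  1.45]
to lids [ 0.20973352  0.35638659 -0.01414941]
```

Request:
play_rows(
  moves=[
    [0.016,0.04,-0.006,0],
    [0.033,0.08,-0.014,0],
    [0.049,0.12,-0.014,0],
    [0.066,0.159,-0.014,0],
    [0.082,0.199,-0.014,0],
  ],
  fingers=0,
)

```text
t: 9.95
tcp_pos: [0.4937, 0.0902, 0.246]
tcp_rot: [-0.548, -3.092, 0.001]
wrist_force: [1.0, 0.6, -0.9]
opening: 0.501
finger_force: 0.0
```

Request:
play_rows(
  moves=[
    [0.016,0.04,0,0],
    [0.033,0.08,0,0],
    [0.049,0.12,0,0],
    [0.066,0.159,0,0],
    [0.082,0.199,0,0],
  ],
)

```text
t: 10.45
tcp_pos: [0.4851, 0.3051, 0.2456]
tcp_rot: [-0.548, -3.092, 0.003]
wrist_force: [1.2, -0.6, 0.1]
opening: 0.502
finger_force: 0.0
```

```bash
cat >> h.py <<'E'
def lidfit(z0,p0):
    i=wrist(); f=arm.grab_frame("wrist"); out=[]
    mod=up_pts([(.025,0,.006),(.0395,.006,.019),(.017,.019,.035),(.009,.035,.062)],z0)
    u=proj(i,np.array([[p0[0],p0[1],z0+.015]]))[0]; M=np.zeros((480,640))
    for q in("outer_lid","inner_lid"):
        for d in arm.regions_of("wrist",q):
            b=d["box"]; print(q,round(d["score"],2),np.round(b))
            if np.hypot(b[0]-u[0],b[1]-u[1])<40 and b[2]<200: M=np.maximum(M,d["pixels"])
    print(u,M.sum()); return f,i,M,mod,fit([(i,M)],mod,p0,np.array([.01,.01]))
E
python3 - <<'E'
from h import *
s,R=tool(); c=s["tcp_pos"]; print(s["t"],c,s["opening"])
f,i,M,mod,r=lidfit(0,[.487,.303]); print(r)
f=f.copy();S=sil(i,mod(r[0]))
for m,col in((S,(255,0,0)),(M,(0,255,0))):
    C,_=cv2.findContours((m>.5).astype(np.uint8),0,1); cv2.drawContours(f,C,-1,col,1)
cv2.imwrite("pics/w6.png",f[:,:,::-1])
print(R.T@(np.r_[r[0],.2]-c))
E
```

```text
10.45 [0.48512794 0.30505527 0.24557138] 0.5017014611319423
outer_lid 0.73 [317. 208.  83.  82.]
inner_lid 0.84 [320. 219.  24.  32.]
[320.02583265 210.20680004] 5228.0
(array([0.48549503, 0.3010881 ]), np.float64(0.05514828886557588))
[-0.0017754  -0.00351168  0.04557565]
```

View pics/w6.png

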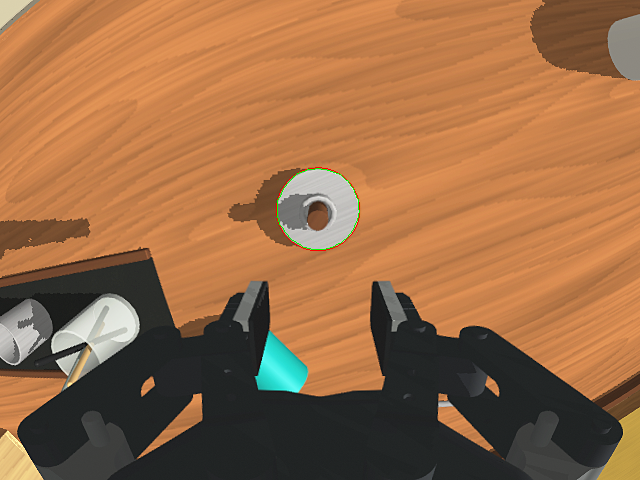

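The lid fit is good: the lids are at (317,208), with the centre at (0.4855,0.301). Descending to take the knob, with the tips kept above the collar.

Request:
play_rows(
  moves=[
    [-0.0018,-0.0035,0.03,0],
    [-0.0018,-0.0035,0.07,0],
    [-0.0018,-0.0035,0.1,0],
    [-0.0018,-0.0035,0.115,0],
    [-0.0018,-0.0035,0.12,0],
  ],
)

```text
t: 11.1
tcp_pos: [0.4859, 0.2984, 0.1254]
tcp_rot: [-0.549, -3.091, 0.004]
wrist_force: [-0.2, 0.6, 0.6]
opening: 0.499
finger_force: 0.0
```

```bash
python3 - <<'E'
from h import *
s,R=tool(); c=s["tcp_pos"]; print(s["t"],c,s["opening"])
f,i,M,mod,r=lidfit(0,[.4855,.301]); print(r)
print(R.T@(np.r_[r[0],.066]-c))
E
```

```text
11.1 [0.48591323 0.29838897 0.1254234 ] 0.49888148039995406
outer_lid 0.71 [325. 239. 122. 117.]
inner_lid 0.69 [328. 256.  34.  54.]
[325.51559118 241.23195622] 11452.0
(array([0.48592987, 0.30110964]), np.float64(0.04743323165200164))
[0.0008352  0.0027374  0.05941677]
```

Request:
play_rows(
  moves=[
    [0.001,0.0025,0.02,0],
    [0.001,0.0025,0.04,0],
    [0.001,0.0025,0.055,0],
    [0.001,0.0025,0.0595,0],
    [0.001,0.0025,0.0595,0],
  ],
)

```text
t: 11.75
tcp_pos: [0.4866, 0.3025, 0.068]
tcp_rot: [0.548, 3.093, -0.0]
wrist_force: [-0.3, -0.6, -0.8]
opening: 0.499
finger_force: 0.0
```

Request:
play_rows(
  moves=[
    [0,0,0,0],
    [0,0,0,0],
    [0,0,0,0],
    [0,0,0,0],
    [0,0,0,0],
  ],
  fingers=-1,
  squeeze=40,
)

```text
t: 12.25
tcp_pos: [0.487, 0.3027, 0.0688]
tcp_rot: [0.548, 3.092, 0.002]
wrist_force: [-0.7, -2.4, 6.2]
opening: 0.19
finger_force: 39.2
```

Request:
play_rows(
  moves=[
    [0,0,-0.01,0],
    [0,0,-0.03,0],
    [0,0,-0.06,0],
    [0,0,-0.1,0],
    [0,0,-0.14,0],
  ],
)

```text
t: 12.75
tcp_pos: [0.486, 0.3021, 0.2095]
tcp_rot: [-0.548, -3.093, 0.001]
wrist_force: [0.5, 1.4, -2.2]
opening: 0.186
finger_force: 39.2
```

```bash
python3 - <<'E'
from h import *
s,R=tool(); c=s["tcp_pos"]; print(s["t"],c,s["opening"],s["finger_force"],s["wrist_force"],R.round(3))
f,i,M,mod,r=lidfit(c[2]-.066,[c[0],c[1]]); print(r)
cv2.imwrite("pics/w7.png",f[:,:,::-1])
E
```

```text
12.75 [0.48595984 0.30213412 0.20950777] 0.1862907050273704 39.23730790615082 [ 0.47856296  1.38083745 -2.23201733] [[-0.939  0.343 -0.001]
 [ 0.343  0.939 -0.   ]
 [ 0.    -0.001 -1.   ]]
outer_lid 0.8 [318. 269. 155. 156.]
inner_lid 0.83 [321. 301.  45.  79.]
[321.88237512 277.31687324] 15193.0
(array([0.48459949, 0.30098134]), np.float64(0.2428313332745512))
```

Both lids are up on the knob. Carrying them high, above the pencils, back over the tin.

Request:
play_rows(
  moves=[
    [-0.006,-0.016,-0.02,0],
    [-0.016,-0.042,-0.04,0],
    [-0.026,-0.068,-0.055,0],
    [-0.037,-0.1,-0.06,0],
    [-0.05,-0.132,-0.06,0],
  ],
)

```text
t: 13.4
tcp_pos: [0.4876, 0.1603, 0.2677]
tcp_rot: [-0.547, -3.093, -0.0]
wrist_force: [0.3, -0.9, -1.4]
opening: 0.191
finger_force: 39.7
```

Request:
play_rows(
  moves=[
    [-0.01,-0.028,0,0],
    [-0.022,-0.06,0,0],
    [-0.034,-0.092,0,0],
    [-0.046,-0.122,0,0],
    [-0.058,-0.152,0,0],
  ],
)

```text
t: 13.9
tcp_pos: [0.4895, -0.0027, 0.2669]
tcp_rot: [-0.547, -3.092, 0.001]
wrist_force: [0.5, 0.2, -1.6]
opening: 0.188
finger_force: 39.7
```

Request:
play_rows(
  moves=[
    [-0.01,-0.028,0,0],
    [-0.021,-0.056,0,0],
    [-0.031,-0.08,0,0],
    [-0.038,-0.1,0,0],
    [-0.0414,-0.112,0,0],
  ],
)

```text
t: 14.4
tcp_pos: [0.49, -0.1224, 0.267]
tcp_rot: [-0.55, -3.091, 0.001]
wrist_force: [-0.2, 0.6, -1.3]
opening: 0.19
finger_force: 39.7
```

```bash
python3 - <<'E'
from h import *
P=[];F=[]
for k in range(4):
    s,R=tool(); P.append(s["tcp_pos"]); F.append(s["wrist_force"]); arm.grab_frame("top")
c=np.mean(P,0); print(s["t"],np.round(P,4),s["opening"],np.mean(F,0))
print(R.T@(np.array([.4905,-.1212,.066+.0684])-c))
g=arm.grab_frame("scene"); T=arm.grab_frame("wrist")
cv2.imwrite("pics/w8.png",np.hstack([cv2.resize(T,(400,300)),cv2.resize(g[80:300,200:430],(400,383))[:300]])[:,:,::-1])
E
```

```text
14.55 [[ 0.49   -0.1224  0.267 ]
 [ 0.4897 -0.1238  0.2671]
 [ 0.4901 -0.1221  0.2672]
 [ 0.4904 -0.1206  0.2673]] 0.18980476207878838 [-0.33804264 -0.20433352 -1.60136502]
[-0.00021062  0.00113842  0.13272716]
```

View pics/w8.png

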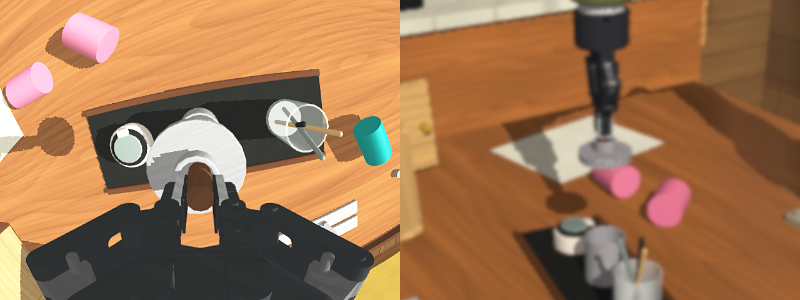

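The lids hang level over the tin, with nothing near. Descending to just above the rim, then slowly in.

Request:
play_rows(
  moves=[
    [0,0.0008,0.02,0],
    [0,0.0008,0.05,0],
    [0,0.0008,0.08,0],
    [0,0.0008,0.1,0],
    [0,0.0008,0.11,0],
  ],
)

```text
t: 15.2
tcp_pos: [0.4903, -0.1187, 0.156]
tcp_rot: [-0.545, -3.091, 0.0]
wrist_force: [0.4, 0.8, -1.8]
opening: 0.191
finger_force: 39.7
```

Request:
play_rows(
  moves=[
    [0,0,0.003,0],
    [0,0,0.006,0],
    [0,0,0.01,0],
    [0,0,0.014,0],
    [0,0,0.018,0],
  ],
)

```text
t: 15.7
tcp_pos: [0.4913, -0.1199, 0.1399]
tcp_rot: [0.547, 3.093, 0.001]
wrist_force: [-0.8, 0.6, -1.2]
opening: 0.19
finger_force: 39.7
```

Request:
play_rows(
  moves=[
    [0,0,0.001,0],
    [0,0,0.002,0],
    [0,0,0.003,0],
    [0,0,0.004,0],
    [0,0,0.0045,0],
  ],
)

```text
t: 16.2
tcp_pos: [0.491, -0.12, 0.1352]
tcp_rot: [-0.548, -3.093, -0.0]
wrist_force: [0.6, 0.2, -2.6]
opening: 0.194
finger_force: 39.7
```

Request:
play_rows(
  moves=[
    [0,0,0.0005,0],
    [0,0,0.001,0],
    [0,0,0.0015,0],
    [0,0,0.002,0],
    [0,0,0.002,0],
  ],
)

```text
t: 16.7
tcp_pos: [0.492, -0.1203, 0.1348]
tcp_rot: [0.548, 3.091, 0.001]
wrist_force: [-4.7, -0.4, 16.0]
opening: 0.193
finger_force: 41.3
```

```bash
python3 - <<'E'
from h import *
P=[];F=[]
for k in range(4):
    s,R=tool(); P.append(s["tcp_pos"]); F.append(s["wrist_force"]); arm.grab_frame("top")
print(s["t"],np.mean(P,0),np.mean(F,0))
E
```

```text
16.85 [ 0.49194196 -0.12026802  0.13480316] [-4.45740209  0.23657785 15.258447  ]
```

The lids are seated: 15 N at the expected height. Relaxing slightly, then releasing the knob.

Request:
play_rows(
  moves=[
    [0,0,-0.0005,0],
    [0,0,-0.001,0],
    [0,0,-0.001,0],
    [0,0,-0.001,0],
    [0,0,-0.001,0],
  ],
)

```text
t: 17.4
tcp_pos: [0.4915, -0.1201, 0.1348]
tcp_rot: [0.548, 3.093, 0.001]
wrist_force: [-1.9, -0.3, 6.9]
opening: 0.189
finger_force: 40.5
```

Request:
play_rows(
  moves=[
    [0,0,0,0],
    [0,0,0,0],
    [0,0,0,0],
    [0,0,0,0],
    [0,0,0,0],
  ],
  fingers=0.15,
)

```text
t: 17.9
tcp_pos: [0.491, -0.1199, 0.1342]
tcp_rot: [-0.548, -3.093, -0.0]
wrist_force: [0.9, -0.0, -0.1]
opening: 0.57
finger_force: 0.0
```

Request:
play_rows(
  moves=[
    [0,0,-0.02,0],
    [0,0,-0.05,0],
    [0,0,-0.08,0],
    [0,0,-0.1,0],
    [0,0,-0.1,0],
  ],
)

```text
t: 18.4
tcp_pos: [0.4923, -0.1203, 0.2369]
tcp_rot: [0.547, 3.089, 0.002]
wrist_force: [0.3, -0.0, 0.1]
opening: 0.577
finger_force: 0.0
```

```bash
python3 - <<'E'
from h import *
P=[]
for k in range(3):
    s,R=tool(); P.append(s["tcp_pos"]); arm.grab_frame("top")
c=np.mean(P,0); print(s["t"],c,s["opening"])
for z in(.066,.072,.078):
    f,i,M,mod,r=lidfit(z,[.491,-.12]); print(z,r)
cv2.imwrite("pics/w9.png",f[:,:,::-1])
t=[d for d in arm.regions_of("wrist","tin")]; print([np.round(d["box"]) for d in t])
E
```

```text
18.5 [ 0.49165443 -0.12006249  0.23538748] 0.5730114687506128
outer_lid 0.92 [315. 222. 103. 106.]
inner_lid 0.92 [316. 237.  34.  47.]
[321.11934791 227.75156024] 8568.0
0.066 (array([ 0.48634584, -0.12213146]), np.float64(0.03906374781594402))
outer_lid 0.73 [317. 236.  29.  48.]
outer_lid 0.72 [316. 223. 103. 105.]
inner_lid 0.93 [318. 235.  33.  45.]
[321.41152833 230.04047458] 8518.0
0.072 (array([ 0.48645026, -0.12266127]), np.float64(0.08324463807055393))
outer_lid 0.98 [316. 222. 105. 106.]
inner_lid 0.71 [316. 236.  29.  45.]
[321.36223408 231.44865044] 8459.0
0.078 (array([ 0.48588263, -0.12253675]), np.float64(0.12557018009784604))
[array([609., 232.,  59.,  83.]), array([131.,  54., 104.,  87.]), array([ 34., 139.,  67.,  80.])]
```

The lid fits best at z=0.066, so it is home. I'll go lower and refine, using the knob and collar separately.

Request:
play_rows(
  moves=[
    [0.002,-0.001,0.01,0],
    [0.002,-0.001,0.03,0],
    [0.002,-0.001,0.05,0],
    [0.002,-0.001,0.055,0],
    [0.002,-0.001,0.055,0],
  ],
)

```text
t: 19.55
tcp_pos: [0.4882, -0.1203, 0.1785]
tcp_rot: [-0.548, -3.092, 0.001]
wrist_force: [-0.4, -0.9, -0.1]
opening: 0.576
finger_force: 0.0
```

```bash
python3 - <<'E'
from h import *
P=[]
for k in range(3):
    s,R=tool(); P.append(s["tcp_pos"]); arm.grab_frame("top")
c=np.mean(P,0); print(s["t"],c,s["opening"])
def rel(p): return (R.T@np.r_[np.array(p)-c[:2],0])[:2].round(4)
f,i,M,mod,r=lidfit(.066,[.487,-.121]); print("outer",r,rel(r[0]))
m=[d for d in arm.regions_of("wrist","inner_lid") if d["box"][2]<90][0]["pixels"].astype(float)
k=fit([(i,m)],up_pts([(.009,.035,.062)],.066),[.488,-.121],np.array([.005,.005])); print("knob",k,rel(k[0]))
# 3D tilt freedom: knob top from mask extreme
u=proj(i,np.array([[*k[0],.128],[*k[0],.101],[*r[0],.085]])); print(u.round(0),m.sum())
E
```

```text
19.65 [ 0.4886664  -0.12033099  0.17926897] 0.5703463222995097
outer_lid 0.96 [316. 245. 128. 127.]
inner_lid 0.79 [318. 265.  39.  63.]
[319.12255889 245.02883457] 12662.0
outer (array([ 0.48688519, -0.12271949]), np.float64(0.0381687918728183)) [ 0.0009 -0.0029]
knob (array([ 0.48737476, -0.12057612]), np.float64(0.24692454373169026)) [ 0.0011 -0.0007]
[[320. 273.]
 [320. 256.]
 [316. 248.]] 1958.0
```

Request:
play_rows(
  moves=[
    [0.001,-0.0013,0.015,0],
    [0.001,-0.0013,0.035,0],
    [0.001,-0.0013,0.055,0],
    [0.001,-0.0013,0.064,0],
    [0.001,-0.0013,0.067,0],
  ],
)

```text
t: 20.4
tcp_pos: [0.4871, -0.1211, 0.1118]
tcp_rot: [-0.548, -3.092, 0.0]
wrist_force: [0.4, -0.1, 1.1]
opening: 0.575
finger_force: 0.0
```

Request:
play_rows(
  moves=[
    [0,0,0,0],
    [0,0,0,0],
    [0,0,0,0],
    [0,0,0,0],
    [0,0,0,0],
  ],
  fingers=-1,
  squeeze=40,
)

```text
t: 20.9
tcp_pos: [0.4879, -0.1212, 0.113]
tcp_rot: [0.548, 3.092, 0.001]
wrist_force: [-0.8, 0.2, 6.3]
opening: 0.381
finger_force: 40.3
```

The collar is gripped (opening 0.38, about 34 mm). Lifting the outer lid straight up, slowly at first.

Request:
play_rows(
  moves=[
    [0,0,-0.003,0],
    [0,0,-0.007,0],
    [0,0,-0.012,0],
    [0,0,-0.018,0],
    [0,0,-0.025,0],
  ],
)

```text
t: 21.4
tcp_pos: [0.4873, -0.1211, 0.1378]
tcp_rot: [-0.548, -3.093, -0.0]
wrist_force: [-0.3, -0.3, -0.8]
opening: 0.381
finger_force: 39.9
```

Request:
play_rows(
  moves=[
    [0,0,-0.008,0],
    [0,0,-0.018,0],
    [0,0,-0.03,0],
    [0,0,-0.045,0],
    [0,0,-0.06,0],
  ],
)

```text
t: 21.9
tcp_pos: [0.4874, -0.1212, 0.1986]
tcp_rot: [0.548, 3.093, 0.0]
wrist_force: [-0.6, -0.1, -0.4]
opening: 0.382
finger_force: 39.9
```

Request:
play_rows(
  moves=[
    [0,0,-0.015,0],
    [0,0,-0.03,0],
    [0,0,-0.04,0],
    [0,0,-0.048,0],
    [0,0,-0.05,0],
  ],
)

```text
t: 22.4
tcp_pos: [0.4877, -0.1212, 0.2481]
tcp_rot: [0.548, 3.092, 0.001]
wrist_force: [0.5, 0.2, -0.3]
opening: 0.384
finger_force: 39.9
```

```bash
python3 - <<'E'
from h import *
F=[]
for k in range(4):
    s,R=tool(); F.append(s["wrist_force"]); arm.grab_frame("top")
print(s["t"],s["tcp_pos"],s["opening"],s["finger_force"],np.mean(F,0))
f=arm.grab_frame("scene"); S=arm.camera_info("scene")
tp=lambda z:proj(S,np.array([[.4875,-.1215,z]]))[0].round(0)
print("expect inner flange",tp(.08),"knob",tp(.115),"outer held",tp(.22))
for q in("inner_lid","outer_lid","tin","pencil_cup","compass"):
    print(q,[(round(d["score"],2),np.round(d["box"])) for d in arm.regions_of("scene",q)[:4]])
f=arm.grab_frame("wrist")
for q in("inner_lid","outer_lid"): print("wrist",q,[(round(d["score"],2),np.round(d["box"])) for d in arm.regions_of("wrist",q)[:4]])
cv2.imwrite("pics/w10.png",f[:,:,::-1])
E
```

```text
22.55 [ 0.4872423  -0.12104566  0.24690837] 0.3804551515036525 39.8606675863266 [ 0.03200792  0.39167426 -1.34421924]
expect inner flange [318. 213.] knob [318. 201.] outer held [318. 164.]
inner_lid [(0.61, array([317., 206.,  20.,  22.]))]
outer_lid [(0.54, array([318., 169.,  25.,  15.]))]
tin [(0.8, array([345., 312.,  44.,  40.])), (0.64, array([317., 233.,  21.,  22.])), (0.59, array([356., 196.,  22.,  29.]))]
pencil_cup [(0.85, array([337., 249.,  28.,  60.]))]
compass [(0.72, array([301., 216.,  22.,  20.]))]
wrist inner_lid [(0.34, array([322., 186.,  54.,  19.]))]
wrist outer_lid []
```

The scene detections agree: the inner lid is on the tin at (317,206), the outer lid is held above at (318,169), and the neighbours are where they were. Handing in.

```bash
python3 -c "
from station import arm
print(arm.finish_job())"
```

```text
the job is handed in; nothing more can be done
None
```

I handed the job in at about 22.6 s: the tin is upright in its gap, the inner lid is home in its mouth, and the gripper holds the outer lid about 13 cm above where it sat; the station gave no verdict.

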